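Trace the drying hours on the fan timer

ROBOT

A 6-joint arm with a two-finger parallel gripper is mounted at the origin on the work surface. World frame = base frame: x ahead of the robot, y to its left, z up, the work surface at z = 0. Lengths are in mm, angles in rad, forces in N, time in s.
With the tool pointing down it reaches from about 275 to 1000 mm from the base axis. Payload 8.4 kg.
Tool frame: the origin (TCP) lies midway between the tips of the shut fingers; the grasp point (between the pads) lies 19 mm behind it; z points along the fingers, y is the line along which they close (so a half turn about z gives the same grasp; the last joint's range is limited). The gripper opens to 85 mm and grips with 20 to 120 N. Pads are 22 mm wide; open, the fingers measure 114 mm over their backs; the gripper's body (76 mm by 85 mm) begins 54 mm behind the grasp point. The pads swing forward as they close: fully open they stand 13 mm farther back than shut.
Start: joints at [1.104, 0.353, 1.633, -0, 1.155, -0.002], TCP at [280.152, 558.698, 231.281] pointing down, gripper open.
Joint ranges: [-2.63, 2.63], [-0.92, 2.1], [0.06, 2.66], [-1.3, 4.44], [0, 2.69], [-3.02, 3.02]. Speed limits (rad/s): [2.22, 2.22, 2.79, 3.14, 3.14, 3.14].

INTERFACE

Orientations are given as [roll, pitch, yaw] about the fixed x, y, z axes, in that order (R = Rz(yaw) Ry(pitch) Rx(roll)).
In Python, from rig import monitor, imaging, r gives the robot as it stands.
- The arm moves only by the tool drive_tool, never from a script. Its argument "plan" is a list of rows, each an object of numbers: "x", "y", "z": the shift along the tool's x, y, z in units of 50 mm (1.0 is 50 mm); "ax", "ay", "az": the turn, a rotation vector about the tool's x, y, z in units of 6 degrees (1.0 is 6 degrees); "hand": the finger opening in mm, from 0 to 85.4. In form: [{"x": .., "y": .., "z": .., "ax": .., "ay": .., "az": .., "hand": ..}, ...]. A call has 1 to 8 rows; each row is the pose to reach, as a shift and turn from the pose commanded when the call began, along the tool's axes at that moment; what a row does not reach only later rows make up. A row lasts 1/10 s, in which the tool goes at most 50 mm and 8.59 degrees, less where a joint would pass 70% of its speed; a pose out of reach is approached as far as the arm can. A call with a gripper value outside its range is refused whole. The fingers move at their own pace and stop on an object; "grip_force" is the grip in N (left out, the last holds). Time passes only in rows, so rows that repeat a pose let the fingers close. It gives the time, the measured TCP pose, the force, the opening and the grip force at its end, in the units of the state.
- monitor.sense(): the state, without advancing time (a new reading comes with each control period).
- imaging.grab_frame(name): name is "scene" or "top"; returns the picture (400x640x3 uint8, red, green, blue); there is no depth.
- imaging.camera_info(name): a dict with "mtx" (3x3 intrinsics, pixels), "dist" ([k1, k2, p1, p2, k3] as OpenCV has them; the pictures are not rectified), "R" (3x3) and "t" (3): a world point X has camera coordinates R X + t. Camera axes: x right, y down, z forward; pixel columns grow to the right and rows downward; lengths in mm; the calibration is good to about 2 mm. A picture is of the moment at which its call begins. camera_info takes no time and is no camera call.
- r.sign_off(): hands the job in; it is judged then, once.
The state is a dict: "clock": time; "qpos": joint angles; "qvel": joint speeds; "joint_efforts": joint torques, N m; "eef_pos": TCP position; "tcp_rot": TCP orientation; "contact_force": force on the tool from outside, world axes, zero at the start; "wrist_torque": the same for the moment, N m; "opening": opening from 0.0 (shut) to 1.0 (fully open); "grasp_force": force on a finger pad.
Only numpy, scipy, OpenCV 4.12 (cv2) and the standard library are available. Lean on these libraries where they do the work, as an engineer would, in place of code of your own. Each camera call takes 0.05 s, during which the arm holds its last target. There are 200 camera calls.

TASK

Set the drying fan's timer: shut the fingers and run them lightly along the curved row of green keys, beginning at the key beside the orange dot, so that each green key goes down in turn and stays down, without lifting the fingers away between the first and the last. Then press the orange start button and let go of it. Leave the white keys up, do not lift or push the timer out of its place, and leave everything else on the counter alone.

Things in the scene. Friction and masses are not known exactly. Their poses are not given: they have to be found in the camera images.
- timer: drying fan's programme timer: grey box 160 (x) x 230 (y) x 40 mm high, 2 kg, loose on the counter, -x side towards the robot, turned up to 46 degrees. Origin at centre of underside; flat top (deck) at z 40. Green keys follow a circle of radius 100 mm about (-40, 0) mm, 23 mm apart along it; two white keys beyond each end, the nearer 46 mm from the end green key. Orange dot (16 mm) outside the first green key.
- start_spot (a point): centre of the top of the orange round start button when up (it does not move with it), 28 mm in diameter, 8 mm above the deck, at (-45, 0, 48) mm in the timer's frame
- start (a joint): travel of the start button, m: 0 up, 0.005 fully down; spring return, about 4 N to hold it fully down; it counts as pressed from 0.0035
- g1_spot (a point): point on the deck at the axis of green key 1 (the first, next to the orange dot), at (43.9, 54.4, 40) mm in the timer's frame
- g6_spot (a point): point on the deck at the axis of green key 6 (the last), at (43.9, -54.4, 40) mm in the timer's frame
- g1 (a joint): how far green key 1 (at (43.9, 54.4) mm in the timer's frame) is pushed in, m: 0 up (slippery dome 20 mm across, crown 5.5 mm over the deck), 0.006 at its stop just below the deck; about 2 N of friction and no spring, so it stays where it is left; down means over 0.0025
- g2 (a joint): how far green key 2 (at (54.1, 33.8) mm in the timer's frame) is pushed in, m: 0 up (slippery dome 20 mm across, crown 5.5 mm over the deck), 0.006 at its stop just below the deck; about 2 N of friction and no spring, so it stays where it is left; down means over 0.0025
- g3 (a joint): how far green key 3 (at (59.3, 11.5) mm in the timer's frame) is pushed in, m: 0 up (slippery dome 20 mm across, crown 5.5 mm over the deck), 0.006 at its stop just below the deck; about 2 N of friction and no spring, so it stays where it is left; down means over 0.0025
- g4 (a joint): how far green key 4 (at (59.3, -11.5) mm in the timer's frame) is pushed in, m: 0 up (slippery dome 20 mm across, crown 5.5 mm over the deck), 0.006 at its stop just below the deck; about 2 N of friction and no spring, so it stays where it is left; down means over 0.0025
- g5 (a joint): how far green key 5 (at (54.1, -33.8) mm in the timer's frame) is pushed in, m: 0 up (slippery dome 20 mm across, crown 5.5 mm over the deck), 0.006 at its stop just below the deck; about 2 N of friction and no spring, so it stays where it is left; down means over 0.0025
- g6 (a joint): how far green key 6 (at (43.9, -54.4) mm in the timer's frame) is pushed in, m: 0 up (slippery dome 20 mm across, crown 5.5 mm over the deck), 0.006 at its stop just below the deck; about 2 N of friction and no spring, so it stays where it is left; down means over 0.0025
- w1 (a joint): how far the white key at (-9.9, 95.4) mm in the timer's frame is pushed in, m; same make as the green keys; all start up at 0
- w2 (a joint): how far the white key at (11.1, 86.0) mm in the timer's frame is pushed in, m; same make as the green keys; all start up at 0
- w3 (a joint): how far the white key at (11.1, -86.0) mm in the timer's frame is pushed in, m; same make as the green keys; all start up at 0
- w4 (a joint): how far the white key at (-9.9, -95.4) mm in the timer's frame is pushed in, m; same make as the green keys; all start up at 0
- tree: lime green plastic pasta drying tree, 365 mm high, base 170 mm across, three tiers of four arms reaching 110 mm out from the post; origin at the centre of its underside
- ladle: stainless strainer ladle lying on the counter, 340 mm long, bowl 120 mm across and 30 mm high centred 110 mm along its +x, origin on the counter below the handle
- jug: glass measuring jug, 110 mm across, 140 mm high, handle towards its +y; origin at the centre of its underside
- fork: wooden pasta fork lying with its prongs up, 310 mm long along its x, 31 mm high; origin on the counter below the handle
- spice: amber glass spice jar with a cork, 42 mm across, 75 mm high, standing close to the timer's far (+x) side; origin at the centre of its underside
- cutter: brass pasta cutter wheel with a dark wooden handle lying along its x, 147 mm long, 18 mm high, close to the timer's right (-y) side; origin on the counter
- bowl: blue ceramic bowl, 140 mm across, 60 mm high; origin at the centre of its underside

How it is judged (in metres and radians):
On the way, in this order (a step that is already met when the one before it is completed fails the run):
1. green key 1 is down, pressed after those before it (value of joint g1 above 0.0025 m), for 0.02 s.
2. green key 2 is down, pressed after those before it (value of joint each of g1, g2 above 0.0025 m), for 0.02 s.
3. green key 3 is down, pressed after those before it (all of step 2 and value of joint g3 above 0.0025 m), for 0.02 s.
4. green key 4 is down, pressed after those before it (all of step 3 and value of joint g4 above 0.0025 m), for 0.02 s.
5. green key 5 is down, pressed after those before it (all of step 4 and value of joint g5 above 0.0025 m), for 0.02 s.
6. green key 6 is down, pressed after those before it (all of step 5 and value of joint g6 above 0.0025 m), for 0.02 s.
7. the start button is pressed, with all six green keys down (all of step 6 and value of joint start above 0.0035 m), for 0.04 s.
At the end, for the whole second after the job is handed in: All six green keys are more than 2.5 mm down, all four white keys are up (less than 2 mm in), the start button has been pressed and is up again, the timer stands flat within 30 mm of where it was, and everything else is within 30 mm of where it was (all of step 6 and value of joint each of w1, w2, w3, w4 below 0.002 m and value of joint start below 0.0015 m and distance of each of timer, tree, ladle, jug, fork, spice, cutter, bowl from where it was at the start of the episode below 0.03 m and angle between timer's own z axis and vertical below 0.05 rad and linear speed of timer below 0.02 m/s); the robot touches nothing.
It fails at once if a white key is pushed in by 2 mm or more (value of joint any of w1, w2, w3, w4 above 0.002 m).
It fails at once if the fingers lift more than about 35 mm off the keys after the first green key is down and before the last one is (value of joint g1 above 0.0025 m and value of joint g6 below 0.0025 m and z of the grasp point in the frame of timer above 0.096 m).
It fails at once if the fingers press on the timer with more than 30 N (contact force between the fingers and timer above 30 N).
It fails at once if the timer is lifted, tipped or pushed more than 30 mm (distance of timer from where it was at the start of the episode above 0.03 m or height (world z) of timer above 0.008 m or angle between timer's own z axis and vertical above 0.08 rad).
It fails at once if another thing on the counter is moved or lifted by more than 30 mm (distance of any of tree, ladle, jug, fork, spice, cutter, bowl from where it was at the start of the episode above 0.03 m).
It also fails if it takes over 48 s, if anything falls off the work surface, if the arm or the gripper's body presses on something with over 40 N, if the wrist force passes 120 N, or if a joint passes its speed limit or range.

## Working session

There is one attempt and no reset: what is moved stays moved. The work goes in short steps, Python scripts to look and compute and a tool call to move; the robot and the scene stay as the last step left them, time stands still between calls to the robot, and variables do not carry over. Pictures are saved under pics/ and viewed, at most 10 in all, crops included, and the job is handed in when it is done.

Besides the shell and the picture viewer there is one more tool, called after ">>>" as name(argument=value, ...) on one line, values as JSON. drive_tool: Moves the arm, as the interface text tells. Its arguments: {"type":"object","properties":{"plan":{"type":"array","items":{"type":"object","properties":{"x":{"type":"number"},"y":{"type":"number"},"z":{"type":"number"},"ax":{"type":"number"},"ay":{"type":"number"},"az":{"type":"number"},"hand":{"type":"number"}}}},"grip_force":{"type":"number"}},"required":["plan"]}

```bash
mkdir -p pics; python3 - <<'E'
from rig import monitor, imaging, r
import cv2
s=monitor.sense();print(s)
for n in("scene","top"):
    im=imaging.grab_frame(n);cv2.imwrite(f"pics/{n}0.png",im[:,:,::-1]);print(imaging.camera_info(n))
E
```

```text
{'clock': 0.0, 'qpos': array([ 1.10359938e+00,  3.53646946e-01,  1.63416938e+00,  6.11105032e-06,
        1.15517905e+00, -2.43584657e-03]), 'qvel': array([-0.00043777, -0.00050681,  0.00019267,  0.00084968, -0.00147959,
        0.00031722]), 'joint_efforts': array([ 2.06923673e-03, -6.05244827e+01, -3.42051923e+01,  1.81638256e-04,
        9.30861424e-03,  3.60997956e-05]), 'eef_pos': array([279.92842968, 558.25879231, 230.54734551]), 'tcp_rot': array([-3.14018995e+00, -9.00412582e-06,  2.67682908e+00]), 'contact_force': array([-0.82216314,  0.05139486, -0.13378668]), 'wrist_torque': array([-0.00515209,  0.00554195, -0.04170038]), 'grasp_force': 0.0, 'opening': 0.9973087976061183}
{'mtx': array([[486.19879495,   0.        , 321.18878137],
       [  0.        , 486.19879495, 197.84856683],
       [  0.        ,   0.        ,   1.        ]]), 'dist': array([0.00136138, 0.        , 0.        , 0.        , 0.        ]), 'R': array([[-0.2681859 ,  0.963323  , -0.00922556],
       [ 0.82774293,  0.22552038, -0.51379199],
       [-0.49286709, -0.14542816, -0.85786519]]), 't': array([ 102.50391168, -418.79289658, 1726.76062682])}
{'mtx': array([[385.05890181,   0.        , 323.35079708],
       [  0.        , 385.05890181, 195.16224309],
       [  0.        ,   0.        ,   1.        ]]), 'dist': array([-0.01504631,  0.        ,  0.        ,  0.        ,  0.        ]), 'R': array([[-2.68474140e-02, -9.99638168e-01, -1.65818220e-03],
       [-9.98287364e-01,  2.68973102e-02, -5.19506915e-02],
       [ 5.19764947e-02,  2.60600611e-04, -9.98648274e-01]]), 't': array([  36.84649574,  503.35424213, 1447.50462599])}
```

View pics/top0.png

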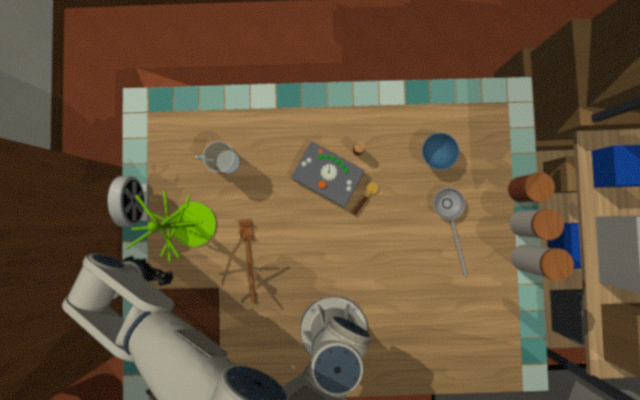

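View pics/scene0.png

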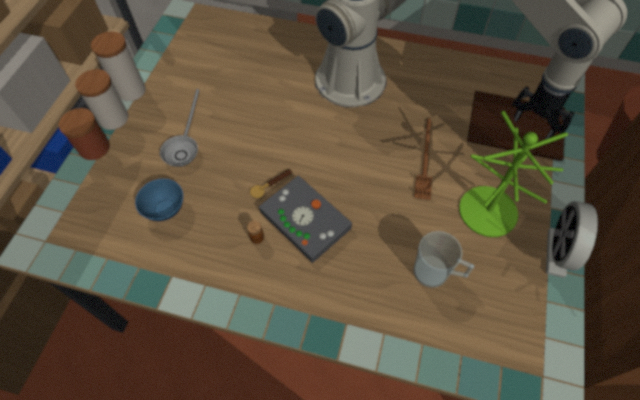

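The top view shows the timer near (328,175), with the green arc around (335,162), the start button near (322,184) and the orange dot near (320,151). In the scene view the timer is near (305,217). Next I'll segment both views and fit the pose.

```bash
cat > h.py <<'E'
import numpy as np, cv2
from rig import imaging
def ray(n,uv,z):
    c=imaging.camera_info(n);p=cv2.undistortPoints(np.float64(uv).reshape(-1,1,2),c["mtx"],c["dist"])[:,0]
    R=np.array(c["R"]);C=-R.T@c["t"];d=np.c_[p,np.ones(len(p))]@R
    return C+d*((z-C[2])/d[:,2])[:,None]
def rigid(P,Q):
    a,b=P.mean(0),Q.mean(0);p,q=P-a,Q-b
    th=np.arctan2((p[:,0]*q[:,1]-p[:,1]*q[:,0]).sum(),(p*q).sum())
    R=np.array([[np.cos(th),-np.sin(th)],[np.sin(th),np.cos(th)]]);return th,R,b-R@a
E
python3 - <<'E'
from h import *
for n,(x0,y0,x1,y1) in dict(top=(285,135,385,220),scene=(245,165,360,265)).items():
    im=cv2.imread(f"pics/{n}0.png")[y0:y1,x0:x1]
    b=cv2.resize(im,None,fx=6,fy=6,interpolation=cv2.INTER_CUBIC)
    cv2.imwrite(f"pics/{n}crop.png",b[:600,:800])
    h=cv2.cvtColor(b,cv2.COLOR_BGR2HSV)
    for nm,lo,hi,z in(("green",(45,110,50),(85,255,255),43),("orange",(3,170,120),(14,255,255),44),("white",(0,0,135),(180,70,255),43)):
        m=cv2.inRange(h,lo,hi);N,_,st,c=cv2.connectedComponentsWithStats(m)
        for i in range(1,N):
            if st[i,4]>80:
                uv=(c[i]-2.5)/6+(x0,y0);print(n,nm,st[i,4],uv.round(1),ray(n,uv,z)[0].round(1))
E
```

```text
top green 4478 [334.2 161.3] [628.2 -20.5  43. ]
top orange 284 [319.9 150.8] [668.8  31.6  44. ]
top orange 1247 [321.6 184. ] [544.1  28.5  44. ]
top white 618 [308.4 159.7] [636.6  75.7  43. ]
top white 645 [303.5 163.3] [623.8  94.1  43. ]
top white 7447 [328.5 171.7] [589.8   1.9  43. ]
top white 648 [348.7 182. ] [549.2 -72.4  43. ]
top white 630 [348.3 187.9] [527.  -70.1  43. ]
scene green 884 [280.6 211.4] [596.7 -61.6  43. ]
scene green 3211 [287.1 223.8] [630.3 -31.3  43. ]
scene green 1021 [298.7 233.1] [650.    9.2  43. ]
scene green 1023 [306.2 235.5] [651.7  31.7  43. ]
scene orange 1746 [315.7 203.8] [546.1  29.4  44. ]
scene orange 389 [304.3 241.9] [672.6  32.5  44. ]
scene white 521 [285.2 191.9] [530.3 -69.   43. ]
scene white 514 [282.  198.1] [553.  -71.4  43. ]
scene white 8052 [302.4 215.3] [592.5   3.   43. ]
scene white 573 [330.3 233.4] [627.3  95.2  43. ]
scene white 594 [322.7 235.9] [640.5  76.6  43. ]
```

View pics/topcrop.png

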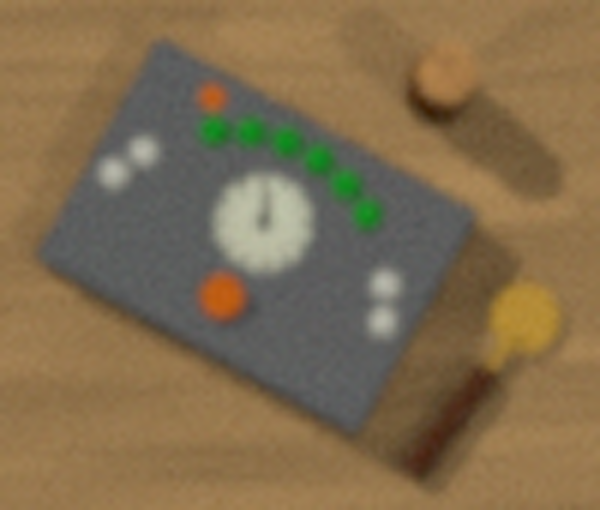

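View pics/scenecrop.png

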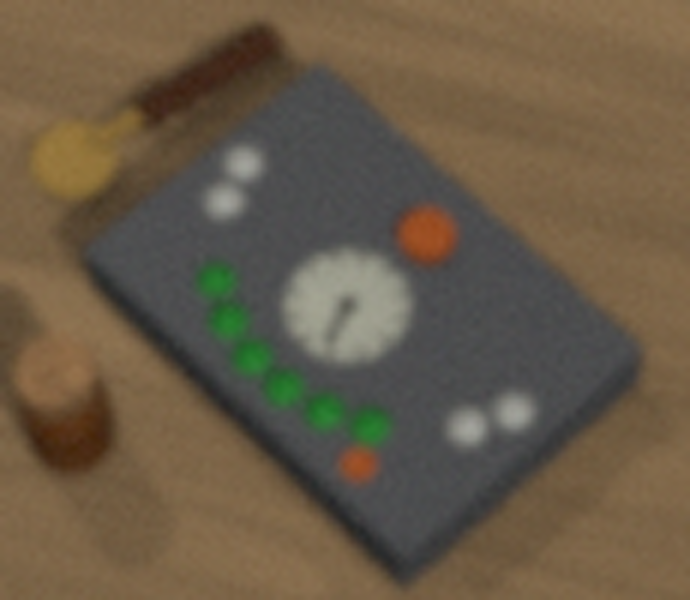

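```bash
cat >> h.py <<'E'
from scipy.spatial.transform import Rotation as Ro
def rows(cur,rot,targets):
    """targets (x,y,z,yaw_deg), tool down -> drive units"""
    R0=Ro.from_euler("xyz",rot);out=[]
    for x,y,z,w in targets:
        d=R0.inv().apply(np.array([x,y,z])-cur)/50
        a=np.degrees((R0.inv()*Ro.from_euler("xyz",[np.pi,0,np.radians(w)])).as_rotvec())/6
        out.append(np.r_[d,a].round(3))
    return np.array(out)
E
python3 - <<'E'
from h import *
from rig import monitor
F=np.array([(-45,0),(-9.9,95.4),(11.1,86),(11.1,-86),(-9.9,-95.4)])
T=np.array([(544.1,28.5),(623.8,94.1),(636.6,75.7),(549.2,-72.4),(527,-70.1)])
S=np.array([(546.1,29.4),(627.3,95.2),(640.5,76.6),(553,-71.4),(530.3,-69)])
G=np.array([(43.9,54.4),(54.1,33.8),(43.9,-54.4)]);GS=np.array([(651.7,31.7),(650,9.2),(596.7,-61.6)])
for P,Q in((F,T),(F,S),(np.r_[F,G],np.r_[S,GS]),(np.r_[F,F,G],np.r_[T,S,GS])):
    th,R,t=rigid(P,Q);print(np.degrees(th),t.round(1),np.abs(P@R.T+t-Q).max().round(1))
K=np.array([(-45,0),(43.9,54.4),(54.1,33.8),(59.3,11.5),(59.3,-11.5),(54.1,-33.8),(43.9,-54.4)])
print((K@R.T+t).round(1))
print("tree",ray("top",[[192,224]],5).round(0),"jug",ray("top",[[222,158]],0).round(0),"spice",ray("top",[[359,149]],75).round(0))
s=monitor.sense();print(rows(np.array([280.152,558.698,231.281]),s["tcp_rot"],[(280,558,400,153.4),(150,350,400,153.4),(350,250,350,120),(650,30,150,95)]))
E
```

```text
-30.433058016878825 [583.5   6.8] 1.1
-30.420323179051096 [586.8   7.8] 1.9
-30.50868802223756 [586.6   7.7] 1.7
-30.396393036944296 [585.4   7.3] 2.5
[[546.6  30.1]
 [650.8  32.1]
 [649.2   9.1]
 [642.4 -12.7]
 [630.7 -32.6]
 [615.  -49.2]
 [595.7 -61.8]]
tree [[408. 526.   5.]] jug [[659. 410.   0.]] spice [[ 666. -112.   75.]]
[[-4.0000e-03 -1.8000e-02 -3.3740e+00 -1.2000e-02 -0.0000e+00 -5.0000e-03]
 [ 4.5600e-01 -4.9020e+00 -3.3680e+00 -1.2000e-02 -0.0000e+00 -5.0000e-03]
 [-4.0160e+00 -4.8960e+00 -2.3680e+00 -1.2000e-02  4.0000e-03  5.5620e+00]
 [-1.1352e+01 -6.1350e+00  1.6330e+00 -1.1000e-02  6.0000e-03  9.7280e+00]]
```

>>> drive_tool(plan=[{"y": -1,"z": -0.5,"hand": 0},{"y": -2,"z": -1,"hand": 0},{"y": -3,"z": -1.5,"hand": 0},{"y": -4,"z": -2,"hand": 0},{"y": -4,"z": -2,"hand": 0},{"y": -4,"z": -2,"hand": 0}], grip_force=30)

```text
invalid input
```

```bash
cat > go.py <<'E'
import sys
from h import *
from rig import monitor
s=monitor.sense();print(s["clock"],s["eef_pos"].round(2),s["tcp_rot"].round(4),s["contact_force"].round(2),s["opening"].round(3))
print(rows(s["eef_pos"],s["tcp_rot"],np.array(eval(sys.argv[1]),float)))
E
python3 go.py "[(330,160,330,125),(450,80,250,108),(650.8,32.1,140,92.5)]"
```

```text
Traceback (most recent call last):
  File "go.py", line 4, in <module>
    s=monitor.sense();print(s["clock"],s["eef_pos"].round(2),s["tcp_rot"].round(4),s["contact_force"].round(2),s["opening"].round(3))
                                                                                                               ^^^^^^^^^^^^^^^^^^
AttributeError: 'float' object has no attribute 'round'
```

>>> drive_tool(plan=[{"x": 0,"y": -1,"z": -0.5,"ax": 0,"ay": 0,"az": 0,"hand": 0},{"x": 0,"y": -2,"z": -1,"ax": 0,"ay": 0,"az": 0,"hand": 0},{"x": 0,"y": -3,"z": -1.5,"ax": 0,"ay": 0,"az": 0,"hand": 0},{"x": 0,"y": -4,"z": -2,"ax": 0,"ay": 0,"az": 0,"hand": 0},{"x": 0,"y": -4,"z": -2,"ax": 0,"ay": 0,"az": 0,"hand": 0},{"x": 0,"y": -4,"z": -2,"ax": 0,"ay": 0,"az": 0,"hand": 0}], grip_force=30)

```text
clock: 0.7
eef_pos: [189.7, 378.4, 332.9]
tcp_rot: [3.139, 0.0, 2.677]
contact_force: [0.8, -0.3, 0.1]
opening: 0.003
grasp_force: 0.0
```

```bash
sed -i 's/s\["opening"\].round(3)/s["opening"]/' go.py; python3 go.py "[(330,160,330,125),(450,80,250,108),(650.8,32.1,140,92.5)]"
```

```text
0.7 [189.71 378.35 332.92] [3.1391 0.     2.6768] [ 0.77 -0.29  0.05] 0.0028784730151216885
[[-4.4650e+00 -2.6460e+00  5.2000e-02  2.3000e-02 -6.0000e-03  4.7280e+00]
 [-7.3280e+00 -3.0050e+00  1.6510e+00  2.3000e-02 -9.0000e-03  7.5620e+00]
 [-1.1347e+01 -2.0670e+00  3.8530e+00  2.2000e-02 -1.3000e-02  1.0145e+01]]
```

>>> drive_tool(plan=[{"x": -1,"y": -0.6,"z": 0,"ax": 0,"ay": 0,"az": 1,"hand": 0},{"x": -2,"y": -1.2,"z": 0,"ax": 0,"ay": 0,"az": 2,"hand": 0},{"x": -3,"y": -1.8,"z": 0,"ax": 0,"ay": 0,"az": 3.2,"hand": 0},{"x": -4,"y": -2.3,"z": 0,"ax": 0,"ay": 0,"az": 4.3,"hand": 0},{"x": -5,"y": -2.6,"z": 0.3,"ax": 0,"ay": 0,"az": 5.4,"hand": 0},{"x": -6,"y": -2.8,"z": 0.8,"ax": 0,"ay": 0,"az": 6.4,"hand": 0},{"x": -7,"y": -2.9,"z": 1.3,"ax": 0,"ay": 0,"az": 7.4,"hand": 0},{"x": -7.33,"y": -3,"z": 1.6,"ax": 0,"ay": 0,"az": 7.6,"hand": 0}])

```text
clock: 1.5
eef_pos: [441.5, 89.4, 259.2]
tcp_rot: [3.14, 0.0, 1.876]
contact_force: [0.5, 1.3, -0.5]
opening: -0.002
grasp_force: 0.0
```

```bash
python3 go.py "[(550,56,200,100),(650.8,32.1,100,92.5)]"
```

```text
1.5 [441.46  89.41 259.16] [3.1399e+00 1.0000e-04 1.8762e+00] [ 0.51  1.32 -0.47] -0.0019255796612067393
[[-1.290e+00  1.867e+00  1.186e+00  1.600e-02 -0.000e+00  1.250e+00]
 [-2.352e+00  3.643e+00  3.190e+00  1.600e-02 -1.000e-03  2.500e+00]]
```

>>> drive_tool(plan=[{"x": -0.5,"y": 0.75,"z": 0.6,"ax": 0,"ay": 0,"az": 0.6,"hand": 0},{"x": -1,"y": 1.5,"z": 1.2,"ax": 0,"ay": 0,"az": 1.2,"hand": 0},{"x": -1.5,"y": 2.3,"z": 1.8,"ax": 0,"ay": 0,"az": 1.8,"hand": 0},{"x": -2,"y": 3,"z": 2.4,"ax": 0,"ay": 0,"az": 2.4,"hand": 0},{"x": -2.3,"y": 3.6,"z": 2.9,"ax": 0,"ay": 0,"az": 2.5,"hand": 0},{"x": -2.3,"y": 3.6,"z": 2.9,"ax": 0,"ay": 0,"az": 2.5,"hand": 0},{"x": -2.3,"y": 3.6,"z": 2.9,"ax": 0,"ay": 0,"az": 2.5,"hand": 0}])

```text
clock: 2.2
eef_pos: [645.3, 36.1, 112.0]
tcp_rot: [-3.138, -0.0, 1.619]
contact_force: [-1.0, -0.9, 0.3]
opening: 0.002
grasp_force: 0.0
```

```bash
python3 go.py "[(650.8,32.1,56,92.5)]"; python3 -c "
from rig import imaging
import cv2
for n,(x0,y0,x1,y1) in dict(scene=(245,145,375,265)).items():
    im=imaging.grab_frame(n)[y0:y1,x0:x1,::-1];cv2.imwrite(f'pics/{n}1.png',cv2.resize(im,None,fx=5,fy=5,interpolation=cv2.INTER_CUBIC))"
```

```text
2.2 [645.25  36.07 112.01] [-3.1376 -0.      1.6186] [-0.97 -0.9   0.29] 0.0015687346078989525
[[-0.085  0.111  1.12  -0.038 -0.     0.04 ]]
```

View pics/scene1.png

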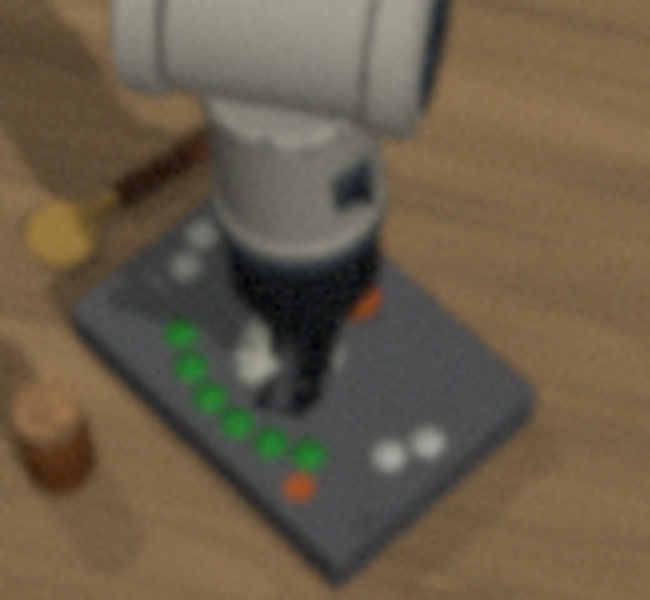

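The picture shows the shut fingers with their tip near crop (290,410), that is scene pixel (303,227), above the deck and clear of the keys. All keys are up.

>>> drive_tool(plan=[{"x": -0.08,"y": 0.11,"z": 0.4,"ax": 0,"ay": 0,"az": 0,"hand": 0},{"x": -0.08,"y": 0.11,"z": 0.8,"ax": 0,"ay": 0,"az": 0,"hand": 0},{"x": -0.08,"y": 0.11,"z": 1.12,"ax": 0,"ay": 0,"az": 0,"hand": 0},{"x": -0.08,"y": 0.11,"z": 1.12,"ax": 0,"ay": 0,"az": 0,"hand": 0},{"x": -0.08,"y": 0.11,"z": 1.12,"ax": 0,"ay": 0,"az": 0,"hand": 0}])

```text
clock: 2.75
eef_pos: [651.0, 33.0, 59.8]
tcp_rot: [3.141, -0.0, 1.62]
contact_force: [0.1, -0.5, -0.1]
opening: -0.001
grasp_force: 0.0
```

```bash
python3 go.py "[(650.8,32.1,41.5,92.5)]"; python3 -c "
from h import *
print(ray('scene',[[303,227]],112))
for n,(x0,y0,x1,y1) in dict(scene=(255,165,355,265)).items():
    im=imaging.grab_frame(n)[y0:y1,x0:x1,::-1];cv2.imwrite(f'pics/{n}2.png',cv2.resize(im,None,fx=6,fy=6,interpolation=cv2.INTER_CUBIC))"
```

```text
2.75 [650.96  33.    59.77] [ 3.1413 -0.      1.6196] [ 0.09 -0.53 -0.07] -0.0013385580531143448
[[-0.018 -0.004  0.365  0.003 -0.     0.049]]
[[661.90465001  28.44140735 112.        ]]
```

View pics/scene2.png

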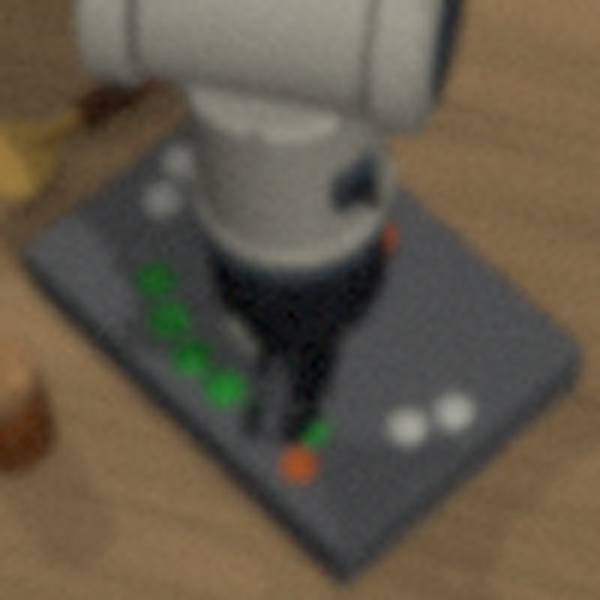

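```bash
python3 -c "
from h import *
c=imaging.camera_info('scene')
P=np.array([(651,33,60),(651,33,79),(662,33,60),(640,33,60),(651,44,60),(651,22,60),(650.8,32.1,45),(649.2,9.1,45)],float)
uv=cv2.projectPoints(P,cv2.Rodrigues(c['R'])[0],c['t'],c['mtx'],c['dist'])[0][:,0]
print(((uv-(255,165))*6+2.5).round(0))
im=cv2.imread('pics/scene2.png');o=cv2.convertScaleAbs(im[330:500,200:380],alpha=2.5,beta=10)
cv2.imwrite('pics/s3.png',cv2.resize(o,None,fx=3,fy=3))"
```

```text
[[311. 409.]
 [310. 390.]
 [305. 429.]
 [318. 388.]
 [334. 414.]
 [289. 403.]
 [311. 422.]
 [265. 408.]]
```

View pics/s3.png

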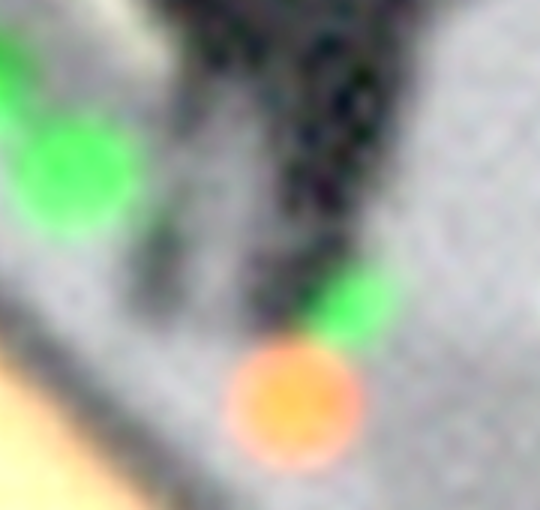

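```bash
python3 -c "
from h import *
im=np.mean([imaging.grab_frame('scene') for _ in range(4)],0)
b=im[222:246,290:318]
for ch in (0,1,2): print(b[:,:,ch].astype(int))
t=np.mean([imaging.grab_frame('top') for _ in range(4)],0)
c=np.hstack([cv2.resize(im[205:255,275:330,::-1],None,fx=7,fy=7,interpolation=cv2.INTER_CUBIC),cv2.resize(t[135:185,295:350,::-1],None,fx=7,fy=7,interpolation=cv2.INTER_CUBIC)])
cv2.imwrite('pics/s4.png',255*(np.clip(c,0,255)/255)**.5)" | tail -80 | cut -c1-130 | head -30
```

```text
[109 120 126 123 112  94  72  58  55  56  60  60  52  38  24  20  19  24
   38  49  62  71  76  79  78  77  76  79]
 [107 115 119 115 104  88  71  56  51  55  60  60  51  38  28  26  24  33
   48  63  68  74  76  79  79  78  77  79]
 [ 94 102 104  99  89  77  62  49  49  56  60  60  50  43  41  33  26  33
   57  69  71  75  78  77  79  78  78  77]
 [ 84  88  88  84  77  65  53  40  48  58  61  57  48  43  42  38  29  35
   59  73  75  77  78  78  78  78  76  78]
 [ 80  81  79  77  72  57  43  38  51  61  64  57  43  33  33  27  29  46
   65  78  81  78  77  77  75  77  78  79]
 [ 75  77  80  74  68  51  37  41  51  62  63  53  40  29  26  27  44  66
   83  89  85  80  76  77  79  78  77  79]
 [ 71  76  78  77  67  50  41  42  54  62  62  55  38  27  26  42  68  88
  100  96  86  78  76  78  77  79  80  79]
 [ 60  69  74  76  70  63  51  52  54  59  58  52  35  30  36  58  87 104
  106  95  83  76  75  76  76  76  77  78]
 [ 49  61  70  75  74  70  66  64  65  65  61  55  46  43  52  71  92  99
   95  84  75  71  73  73  74  74  75  76]
 [ 45  51  60  68  74  75  74  74  73  73  71  67  64  63  65  75  83  86
   80  74  70  68  67  68  68  71  70  72]
 [ 46  45  50  58  68  76  77  78  79  78  76  77  73  75  75  77  74  73
   73  69  69  68  67  66  68  67  68  68]
 [ 58  49  44  50  60  67  74  78  80  79  78  79  78  78  78  75  70  68
   69  66  66  65  68  68  67  67  67  68]
 [ 74  60  50  45  52  59  68  73  77  79  79  80  81  79  80  78  72  69
   67  67  67  67  67  67  68  68  67  67]
 [ 86  73  60  50  45  49  58  67  72  77  78  78  78  80  77  78  75  70
   69  66  66  67  66  65  67  66  67  67]
 [ 91  81  70  60  47  44  48  59  68  73  77  79  78  78  80  78  75  72
   67  68  68  67  67  68  64  67  66  67][ WARN:0@4.207] global loadsave.cpp:1063 imwrite_ Unsupported depth image for selected encoder is fallbacked to CV_8U.
```

View pics/s4.png

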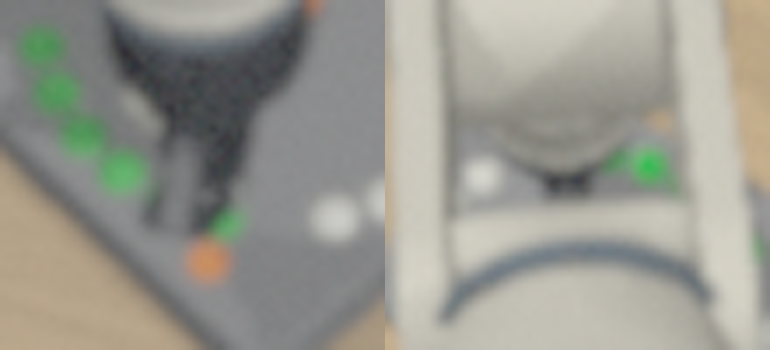

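```bash
python3 -c "
from h import *
im=imaging.grab_frame('scene').astype(int);o=cv2.imread('pics/scene0.png')[:,:,::-1].astype(int)
for v in range(224,244,2):
    print(v,[tuple(int(k) for k in im[v,u])+('|',)+tuple(int(k) for k in o[v,u]) for u in range(294,309,2)])
from rig import monitor
print(monitor.sense()['qpos'].round(3))
"
```

```text
224 [(55, 57, 57, '|', 81, 80, 80), (56, 57, 57, '|', 96, 93, 92), (28, 32, 30, '|', 113, 115, 106), (22, 27, 31, '|', 122, 121, 111), (26, 28, 28, '|', 138, 138, 126), (14, 12, 19, '|', 127, 128, 118), (13, 16, 18, '|', 121, 122, 112), (17, 14, 21, '|', 98, 100, 96)]
226 [(50, 66, 53, '|', 64, 80, 67), (52, 55, 54, '|', 75, 78, 79), (39, 42, 40, '|', 80, 80, 81), (48, 49, 49, '|', 85, 87, 85), (36, 40, 41, '|', 86, 88, 85), (23, 24, 27, '|', 85, 85, 83), (15, 14, 19, '|', 80, 79, 78), (17, 15, 13, '|', 78, 79, 80)]
228 [(39, 101, 45, '|', 47, 105, 52), (50, 67, 55, '|', 71, 83, 77), (47, 47, 48, '|', 77, 77, 80), (54, 56, 56, '|', 78, 78, 79), (50, 52, 52, '|', 77, 78, 80), (19, 23, 26, '|', 80, 78, 79), (15, 17, 17, '|', 78, 77, 80), (24, 22, 25, '|', 75, 76, 76)]
230 [(49, 114, 54, '|', 47, 112, 52), (52, 72, 56, '|', 63, 87, 66), (47, 52, 52, '|', 58, 85, 60), (59, 61, 63, '|', 61, 85, 63), (52, 54, 55, '|', 71, 80, 74), (26, 27, 27, '|', 74, 76, 75), (22, 20, 26, '|', 73, 75, 76), (35, 38, 36, '|', 75, 77, 76)]
232 [(63, 90, 66, '|', 61, 88, 66), (46, 63, 50, '|', 43, 89, 49), (
[... 818 characters left out ...]
79, 81, 80), (49, 45, 48, '|', 75, 77, 74), (60, 54, 40, '|', 72, 92, 59), (61, 93, 49, '|', 59, 109, 53), (58, 97, 61, '|', 61, 101, 64)]
240 [(68, 70, 70, '|', 67, 68, 70), (74, 76, 78, '|', 71, 72, 73), (79, 79, 80, '|', 79, 79, 80), (80, 79, 76, '|', 78, 76, 74), (107, 73, 61, '|', 110, 77, 64), (134, 74, 44, '|', 131, 80, 48), (114, 77, 51, '|', 120, 83, 55), (77, 71, 65, '|', 86, 80, 75)]
242 [(50, 53, 52, '|', 49, 48, 48), (67, 66, 69, '|', 67, 68, 71), (75, 76, 76, '|', 77, 78, 79), (84, 74, 75, '|', 83, 75, 73), (133, 76, 51, '|', 130, 74, 45), (154, 77, 34, '|', 155, 80, 39), (136, 71, 39, '|', 144, 76, 44), (83, 65, 61, '|', 95, 78, 74)]
[ 0.048  0.586  1.692 -0.     0.864 -0.   ]
```

```bash
cat > tip.py <<'E'
from h import *
from rig import monitor
s=monitor.sense();p=s["eef_pos"];yaw=s["tcp_rot"][2];print(s["clock"],p.round(1),s["tcp_rot"].round(3))
ty=np.array([np.sin(yaw),-np.cos(yaw),0])
for n in("scene","top"):
    c=imaging.camera_info(n)
    pr=lambda P:cv2.projectPoints(np.float64(P),cv2.Rodrigues(c['R'])[0],c['t'],c['mtx'],c['dist'])[0][:,0]
    o=cv2.imread(f'pics/{n}0.png')[:,:,::-1].astype(float)
    im=np.mean([imaging.grab_frame(n) for _ in range(3)],0)
    m=(np.abs(im-o).max(2)>18)
    print(n,"axis",[(z,*a.round(1)) for z,a in zip((0,20,60,100,150),pr([p+(0,0,z) for z in(0,20,60,100,150)]))])
    print("tip faces",pr([p+14.5*ty,p-14.5*ty]).round(1).tolist())
    u0,v0=pr([p])[0].round().astype(int)
    for v in range(v0-26,v0+12,2):
        print(v,''.join('.' if not m[v,u] else ('#' if im[v,u].max()<40 else 'o') for u in range(u0-26,u0+27)))
    print("first col",u0-26)
E
python3 tip.py
```

```text
3.25 [651.3  32.7  59.1] [3.141 0.    1.619]
scene axis [(0, np.float64(306.3), np.float64(232.9)), (20, np.float64(306.1), np.float64(229.6)), (60, np.float64(305.5), np.float64(222.7)), (100, np.float64(305.0), np.float64(215.5)), (150, np.float64(304.2), np.float64(205.9))]
tip faces [[305.1, 237.5], [307.6, 228.3]]
207 ooooo.oooo#oo...o.........ooooooooooo#oo.............
209 oooooooooo###oooooooooooooooooooooo####o.............
211 oooooooooo#######oooooooooooooo########..............
213 ooooooooooo###########################o..............
215 o.o...o.oooo#########################o...............
217 .oooo.oooooooo#####################oo................
219 oooooo..oooooooo#################oo..................
221 oooooo.....ooooooo#############oo....................
223 ....oooooooooooooo#############o.....................
225 .....oooooo.oooooo##oo########o......................
227 ................ooooooo#######o......................
229 ..................oo..o#######.......................
231 .................oooooo#####o........................
233 ................ooooo
[... 1026 characters left out ...]
ooooooooooooooooooooooooooooooooooooooooooooo...
145 .ooooooooooooooooooooooo..oooooooooooooooooooooooo...
147 ..oooooooooooo.oooo..........ooooooooooooooooooooo...
149 ..ooooooooooo........o..ooooooooooooooooooooooooooo..
151 ..oooooooooo.oooooooooooooooooooooooooooooooooooooo..
153 ..ooooooooooooooooooooooooooooooooo.......oooooooooo.
155 .oooooooo.oo........oooooooooooooooo........oooooooo.
157 .oooooooo.oo.....oooooooooooooooooo.........ooooooooo
159 ..ooooooo.oo........ooooooooo##oooo........ooooooooo.
161 ..oooooooooo..........oo######ooooooooo..ooooooooooo.
163 ..ooooooooooo...........ooooooo..o......ooooooooooooo
165 ..oooooo.ooo.oooooooooooooooo...ooo.oo..ooooooooooooo
first col 294
```

>>> drive_tool(plan=[{"x": 0,"y": 0,"z": -0.3,"ax": 0,"ay": 0,"az": 1.4,"hand": 0},{"x": 0,"y": 0,"z": -0.6,"ax": 0,"ay": 0,"az": 2.8,"hand": 0},{"x": 0,"y": 0,"z": -0.6,"ax": 0,"ay": 0,"az": 4.2,"hand": 0},{"x": 0,"y": 0,"z": -0.6,"ax": 0,"ay": 0,"az": 5.6,"hand": 0},{"x": 0,"y": 0,"z": -0.6,"ax": 0,"ay": 0,"az": 7,"hand": 0},{"x": 0,"y": 0,"z": -0.6,"ax": 0,"ay": 0,"az": 8.4,"hand": 0},{"x": 0,"y": 0,"z": -0.6,"ax": 0,"ay": 0,"az": 10,"hand": 0},{"x": 0,"y": 0,"z": -0.6,"ax": 0,"ay": 0,"az": 10,"hand": 0}])

```text
clock: 4.35
eef_pos: [651.1, 32.7, 88.9]
tcp_rot: [-3.142, 0.0, 0.569]
contact_force: [-1.2, -1.3, -0.8]
opening: -0.002
grasp_force: 0.0
```

```bash
python3 tip.py | sed -n '1,24p'; python3 -c "
from h import *
im=np.mean([imaging.grab_frame('scene') for _ in range(4)],0)
c=cv2.resize(im[195:245,270:335,::-1],None,fx=12,fy=12,interpolation=cv2.INTER_CUBIC)
cv2.imwrite('pics/s5.png',(255*(np.clip(c,0,255)/255)**.5).astype('uint8'))"
```

```text
4.35 [651.1  32.7  88.9] [-3.142  0.     0.569]
scene axis [(0, np.float64(306.0), np.float64(227.9)), (20, np.float64(305.7), np.float64(224.5)), (60, np.float64(305.1), np.float64(217.3)), (100, np.float64(304.6), np.float64(209.8)), (150, np.float64(303.8), np.float64(199.8))]
tip faces [[300.9, 229.3], [311.1, 226.5]]
202 ooooooooo###oo...oooooooooooooooooo####ooo.oooo......
204 .oooooooo######oooo........ooooo########ooooooo......
206 oo.oooooo###########oooooo###############ooooooo.....
208 .oooooooo################################oo#####o....
210 oooooooo################################oo#####oo....
212 ooooooooo####################################oo......
214 ooo#ooooo###########################oo#####oo........
216 .ooooooooo###############################oo..........
218 .oooooo#ooo############################oo............
220 ..oo#############################o##ooo..............
222 ...ooo#########################o.....................
224 ......ooooo##############ooooooo.....................
226 .............oooooo.oo##o.....oo.....................
228 .....................ooo.............................
230 .....................................................
232 .....................................................
234 .....................................................
236 .....................................................
238 .....................................................
first col 280
top axis [(0, np.float64(319.6), np.float64(153.6)), (20, np.float64(319.6), np.float64(152.7)), (60, np.float64(319.4), np.float64(150.8)), (100, np.float64(319.3), np.float64(148.8)), (150, np.float64(319.1), np.float64(146.2))]
```

View pics/s5.png

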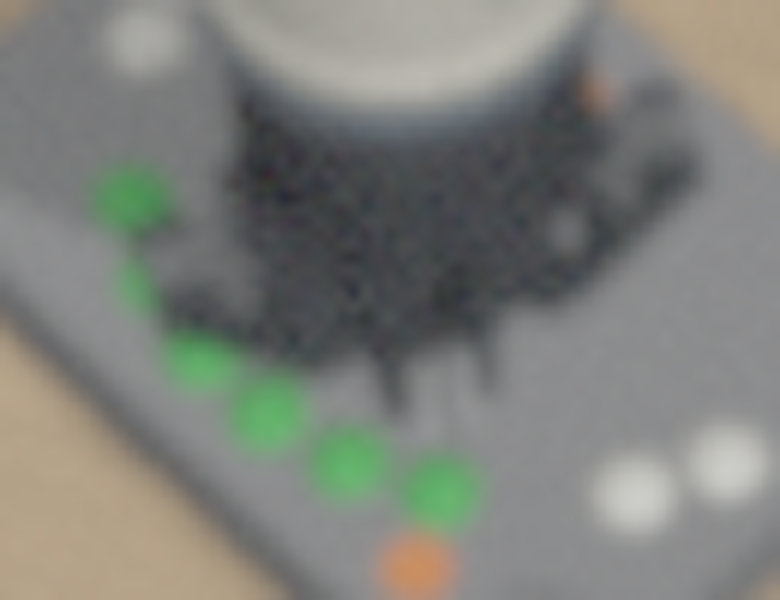

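The new view settles it. The grey shape that hid key 2 was the gripper's knuckle link, nearer the camera. The tips themselves project to (306.7,229.6), against an expected (306,228), so the TCP is good. I'll go back over key 1 and press.

>>> drive_tool(plan=[{"x": 0,"y": 0,"z": 0,"ax": 0,"ay": 0,"az": -1.4,"hand": 0},{"x": 0,"y": 0,"z": 0,"ax": 0,"ay": 0,"az": -2.8,"hand": 0},{"x": 0,"y": 0,"z": 0,"ax": 0,"ay": 0,"az": -4.2,"hand": 0},{"x": 0,"y": 0,"z": 0,"ax": 0,"ay": 0,"az": -5.6,"hand": 0},{"x": 0,"y": 0,"z": 0.1,"ax": 0,"ay": 0,"az": -7,"hand": 0},{"x": 0,"y": 0,"z": 0.3,"ax": 0,"ay": 0,"az": -8.4,"hand": 0},{"x": 0,"y": 0,"z": 0.6,"ax": 0,"ay": 0,"az": -10,"hand": 0},{"x": 0,"y": 0,"z": 0.6,"ax": 0,"ay": 0,"az": -10,"hand": 0}])

```text
clock: 5.65
eef_pos: [649.8, 32.6, 57.2]
tcp_rot: [-3.138, -0.0, 1.622]
contact_force: [-0.2, 0.3, -1.4]
opening: -0.001
grasp_force: 0.0
```

```bash
python3 go.py "[(650.8,32.1,49,92.5),(650.8,32.1,41.5,92.5)]"
```

```text
5.65 [649.77  32.63  57.21] [-3.1385 -0.      1.6224] [-0.17  0.32 -1.4 ] -0.0013984758243062105
[[-0.012  0.021  0.164 -0.03   0.     0.076]
 [-0.012  0.021  0.314 -0.03   0.     0.076]]
```

>>> drive_tool(plan=[{"x": -0.01,"y": 0.01,"z": 0.08,"ax": 0,"ay": 0,"az": 0,"hand": 0},{"x": -0.01,"y": 0.01,"z": 0.16,"ax": 0,"ay": 0,"az": 0,"hand": 0},{"x": -0.01,"y": 0.01,"z": 0.16,"ax": 0,"ay": 0,"az": 0,"hand": 0}])

```text
clock: 5.95
eef_pos: [651.7, 32.2, 50.9]
tcp_rot: [-3.141, 0.0, 1.617]
contact_force: [0.2, -0.7, -0.3]
opening: -0.004
grasp_force: 0.0
```

```bash
python3 -c "
from h import *
from rig import monitor
L=[]
for _ in range(6):
    imaging.grab_frame('top');L.append(np.r_[monitor.sense()['eef_pos'],monitor.sense()['contact_force']])
print(np.mean(L,0).round(2),np.std(L,0).round(2))"
```

```text
[ 6.5186e+02  3.2220e+01  5.1240e+01 -1.0000e-01 -1.2000e-01 -1.1000e-01] [0.05 0.01 0.08 0.37 0.47 0.45]
```

>>> drive_tool(plan=[{"x": -0.01,"y": -0.02,"z": 0.06,"ax": 0,"ay": 0,"az": 0,"hand": 0},{"x": -0.01,"y": -0.02,"z": 0.12,"ax": 0,"ay": 0,"az": 0,"hand": 0},{"x": -0.01,"y": -0.02,"z": 0.16,"ax": 0,"ay": 0,"az": 0,"hand": 0},{"x": -0.01,"y": -0.02,"z": 0.18,"ax": 0,"ay": 0,"az": 0,"hand": 0},{"x": -0.01,"y": -0.02,"z": 0.18,"ax": 0,"ay": 0,"az": 0,"hand": 0}])

```text
clock: 6.75
eef_pos: [650.7, 31.6, 41.8]
tcp_rot: [-3.141, 0.0, 1.619]
contact_force: [0.7, 0.2, 0.3]
opening: -0.004
grasp_force: 0.2
```

```bash
cat > av.py <<'E'
from h import *
from rig import monitor
L=[]
for _ in range(5):
    imaging.grab_frame('top');s=monitor.sense();L.append(np.r_[s['eef_pos'],s['contact_force']])
m=np.mean(L,0);print(s["clock"],m.round(2),s["tcp_rot"].round(3))
th=np.radians(-30.4);t=np.array((585.4,7.3));R=np.array([[np.cos(th),-np.sin(th)],[np.sin(th),np.cos(th)]])
print("timer frame",((m[:2]-t)@R).round(1))
import sys
if len(sys.argv)>1: # arc phis, z
    ph,z=eval(sys.argv[1])
    T=[(*(R@(100*np.cos(np.radians(p))-40,100*np.sin(np.radians(p)))+t),z,p+59.6) for p in ph]
    print(rows(m[:3],[np.pi,0,s["tcp_rot"][2]],T))
E
python3 av.py "([32.9,30,26,23,19.8,16,13,10,6.6],41.5)"
```

```text
7.0 [ 6.5064e+02  3.1670e+01  4.1860e+01 -5.0000e-02 -2.1000e-01 -2.0000e-01] [-3.141 -0.     1.619]
timer frame [43.9 54. ]
[[ 4.000e-03  4.000e-03  7.000e-03 -0.000e+00 -0.000e+00  4.500e-02]
 [-9.700e-02  1.000e-03  7.000e-03  0.000e+00 -0.000e+00  5.280e-01]
 [-2.360e-01 -1.200e-02  7.000e-03 -0.000e+00 -0.000e+00  1.195e+00]
 [-3.390e-01 -2.800e-02  7.000e-03 -0.000e+00 -0.000e+00  1.695e+00]
 [-4.490e-01 -5.100e-02  7.000e-03 -0.000e+00 -0.000e+00  2.228e+00]
 [-5.770e-01 -8.500e-02  7.000e-03 -0.000e+00 -0.000e+00  2.861e+00]
 [-6.760e-01 -1.190e-01  7.000e-03  0.000e+00 -0.000e+00  3.361e+00]
 [-7.730e-01 -1.580e-01  7.000e-03  0.000e+00 -0.000e+00  3.861e+00]
 [-8.810e-01 -2.080e-01  7.000e-03  0.000e+00 -0.000e+00  4.428e+00]]
```

>>> drive_tool(plan=[{"x": -0.05,"y": 0,"z": 0.007,"ax": 0,"ay": 0,"az": 0.3,"hand": 0},{"x": -0.1,"y": 0,"z": 0.007,"ax": 0,"ay": 0,"az": 0.55,"hand": 0},{"x": -0.16,"y": -0.005,"z": 0.007,"ax": 0,"ay": 0,"az": 0.85,"hand": 0},{"x": -0.22,"y": -0.01,"z": 0.007,"ax": 0,"ay": 0,"az": 1.1,"hand": 0},{"x": -0.28,"y": -0.02,"z": 0.007,"ax": 0,"ay": 0,"az": 1.4,"hand": 0},{"x": -0.34,"y": -0.028,"z": 0.007,"ax": 0,"ay": 0,"az": 1.7,"hand": 0},{"x": -0.4,"y": -0.04,"z": 0.007,"ax": 0,"ay": 0,"az": 2,"hand": 0},{"x": -0.45,"y": -0.05,"z": 0.007,"ax": 0,"ay": 0,"az": 2.2,"hand": 0}])

```text
clock: 7.8
eef_pos: [649.3, 8.7, 41.6]
tcp_rot: [3.142, 0.0, 1.386]
contact_force: [0.8, 1.5, 2.4]
opening: 0.002
grasp_force: 0.9
```

```bash
cat >> av.py <<'E'
im=np.mean([imaging.grab_frame("scene") for _ in range(3)],0)
o=cv2.imread("pics/scene0.png")[:,:,::-1]
for nm,(u,v) in dict(dot=(304.3,241.9),w1=(330.3,233.4),w2=(322.7,235.9),w3=(282,198.1),g6=(280.6,211.4)).items():
    u,v=int(round(u)),int(round(v));f=lambda a:np.float32(a[v-6:v+7,u-6:u+7].mean(2))
    print(nm,np.round(cv2.phaseCorrelate(f(o),f(im),cv2.createHanningWindow((13,13),cv2.CV_32F))[0],2),end=" ")
E
python3 av.py "([19.8,16,13,10,6.6,3,0,-3,-6.6],41.5)"
```

```text
8.05 [ 6.4923e+02  8.6300e+00  4.1590e+01  3.5000e-01 -4.0000e-01  1.8300e+00] [-3.142  0.     1.389]
timer frame [54.4 33.5]
[[ 1.000e-02 -3.000e-03  2.000e-03 -0.000e+00 -0.000e+00  3.100e-02]
 [-1.230e-01 -8.000e-03  2.000e-03 -0.000e+00 -0.000e+00  6.640e-01]
 [-2.270e-01 -1.800e-02  2.000e-03  0.000e+00 -0.000e+00  1.164e+00]
 [-3.300e-01 -3.300e-02  2.000e-03  0.000e+00 -0.000e+00  1.664e+00]
 [-4.470e-01 -5.700e-02  2.000e-03  0.000e+00 -0.000e+00  2.231e+00]
 [-5.680e-01 -9.000e-02  2.000e-03 -0.000e+00 -0.000e+00  2.831e+00]
 [-6.670e-01 -1.230e-01  2.000e-03 -0.000e+00 -0.000e+00  3.331e+00]
 [-7.650e-01 -1.610e-01  2.000e-03 -0.000e+00 -0.000e+00  3.831e+00]
 [-8.790e-01 -2.140e-01  2.000e-03  0.000e+00 -0.000e+00  4.431e+00]]
dot [0.09 0.29] w1 [0.36 0.69] w2 [0.52 0.86] w3 [-12.13 -10.61] g6 [1.34 0.22]
```

>>> drive_tool(plan=[{"x": -0.06,"y": 0,"z": 0.002,"ax": 0,"ay": 0,"az": 0.3,"hand": 0},{"x": -0.12,"y": -0.008,"z": 0.002,"ax": 0,"ay": 0,"az": 0.65,"hand": 0},{"x": -0.18,"y": -0.013,"z": 0.002,"ax": 0,"ay": 0,"az": 0.95,"hand": 0},{"x": -0.24,"y": -0.02,"z": 0.002,"ax": 0,"ay": 0,"az": 1.25,"hand": 0},{"x": -0.3,"y": -0.03,"z": 0.002,"ax": 0,"ay": 0,"az": 1.5,"hand": 0},{"x": -0.36,"y": -0.04,"z": 0.002,"ax": 0,"ay": 0,"az": 1.8,"hand": 0},{"x": -0.42,"y": -0.05,"z": 0.002,"ax": 0,"ay": 0,"az": 2.1,"hand": 0},{"x": -0.45,"y": -0.058,"z": 0.002,"ax": 0,"ay": 0,"az": 2.23,"hand": 0}])

```text
clock: 9.0
eef_pos: [642.1, -13.0, 41.4]
tcp_rot: [-3.141, 0.0, 1.153]
contact_force: [0.2, -0.4, 0.6]
opening: 0.002
grasp_force: 0.8
```

```bash
python3 av.py "([6.6,3,0,-3,-6.6],41.5)"
```

```text
9.25 [ 6.4213e+02 -1.2850e+01  4.1420e+01 -2.8000e-01 -1.7000e-01  1.6900e+00] [-3.141  0.     1.156]
timer frame [59.1 11.3]
[[ 3.000e-03  5.000e-03 -2.000e-03  0.000e+00 -0.000e+00  2.000e-03]
 [-1.230e-01  1.000e-03 -2.000e-03  0.000e+00 -0.000e+00  6.020e-01]
 [-2.270e-01 -9.000e-03 -2.000e-03  0.000e+00 -0.000e+00  1.102e+00]
 [-3.310e-01 -2.400e-02 -2.000e-03  0.000e+00 -0.000e+00  1.602e+00]
 [-4.540e-01 -4.800e-02 -2.000e-03  0.000e+00 -0.000e+00  2.202e+00]]
dot [0.23 0.11] w1 [0.26 0.52] w2 [0.51 0.59] w3 [78.68 49.84] g6 [-0.5  -0.41]
```

>>> drive_tool(plan=[{"x": -0.06,"y": 0.004,"z": 0,"ax": 0,"ay": 0,"az": 0.3,"hand": 0},{"x": -0.12,"y": 0,"z": 0,"ax": 0,"ay": 0,"az": 0.6,"hand": 0},{"x": -0.18,"y": -0.005,"z": 0,"ax": 0,"ay": 0,"az": 0.9,"hand": 0},{"x": -0.24,"y": -0.01,"z": 0,"ax": 0,"ay": 0,"az": 1.2,"hand": 0},{"x": -0.3,"y": -0.02,"z": 0,"ax": 0,"ay": 0,"az": 1.45,"hand": 0},{"x": -0.36,"y": -0.03,"z": 0,"ax": 0,"ay": 0,"az": 1.75,"hand": 0},{"x": -0.42,"y": -0.04,"z": 0,"ax": 0,"ay": 0,"az": 2.05,"hand": 0},{"x": -0.455,"y": -0.048,"z": 0,"ax": 0,"ay": 0,"az": 2.2,"hand": 0}])

```text
clock: 10.2
eef_pos: [630.7, -32.8, 41.5]
tcp_rot: [-3.141, 0.0, 0.923]
contact_force: [1.5, 1.2, 1.6]
opening: 0.001
grasp_force: 0.9
```

```bash
python3 av.py "([-6.6,-10,-13,-16,-19.8],41.5)"
```

```text
10.45 [ 6.3064e+02 -3.2670e+01  4.1410e+01 -8.0000e-02 -4.2000e-01  2.0200e+00] [-3.141  0.     0.925]
timer frame [ 59.2 -11.6]
[[ 2.000e-03  2.000e-03 -2.000e-03 -0.000e+00 -0.000e+00  1.000e-03]
 [-1.170e-01 -2.000e-03 -2.000e-03 -0.000e+00 -0.000e+00  5.680e-01]
 [-2.210e-01 -1.100e-02 -2.000e-03  0.000e+00 -0.000e+00  1.068e+00]
 [-3.250e-01 -2.500e-02 -2.000e-03  0.000e+00 -0.000e+00  1.568e+00]
 [-4.550e-01 -5.100e-02 -2.000e-03 -0.000e+00 -0.000e+00  2.201e+00]]
dot [ 0.14 -0.43] w1 [0.57 0.44] w2 [0.37 0.35] w3 [-1.15  0.61] g6 [0.11 0.2 ]
```

>>> drive_tool(plan=[{"x": -0.06,"y": 0.002,"z": 0,"ax": 0,"ay": 0,"az": 0.3,"hand": 0},{"x": -0.12,"y": -0.002,"z": 0,"ax": 0,"ay": 0,"az": 0.6,"hand": 0},{"x": -0.18,"y": -0.007,"z": 0,"ax": 0,"ay": 0,"az": 0.9,"hand": 0},{"x": -0.24,"y": -0.013,"z": 0,"ax": 0,"ay": 0,"az": 1.15,"hand": 0},{"x": -0.3,"y": -0.02,"z": 0,"ax": 0,"ay": 0,"az": 1.45,"hand": 0},{"x": -0.36,"y": -0.03,"z": 0,"ax": 0,"ay": 0,"az": 1.75,"hand": 0},{"x": -0.42,"y": -0.043,"z": 0,"ax": 0,"ay": 0,"az": 2.05,"hand": 0},{"x": -0.455,"y": -0.051,"z": 0,"ax": 0,"ay": 0,"az": 2.2,"hand": 0}])

```text
clock: 11.4
eef_pos: [614.8, -49.3, 41.4]
tcp_rot: [-3.141, 0.0, 0.692]
contact_force: [0.1, 1.3, 2.2]
opening: 0.005
grasp_force: 0.9
```

```bash
python3 av.py "([-19.8,-23,-26,-29,-32.9],41.5)"
```

```text
11.65 [ 6.1482e+02 -4.9220e+01  4.1400e+01 -2.2000e-01 -4.9000e-01  2.2200e+00] [-3.141e+00  1.000e-03  6.950e-01]
timer frame [ 54.  -33.9]
[[ 1.000e-03  2.000e-03 -2.000e-03  0.000e+00 -0.000e+00  1.000e-03]
 [-1.110e-01 -1.000e-03 -2.000e-03  0.000e+00 -0.000e+00  5.350e-01]
 [-2.150e-01 -1.000e-02 -2.000e-03  0.000e+00 -0.000e+00  1.035e+00]
 [-3.190e-01 -2.400e-02 -2.000e-03  0.000e+00 -0.000e+00  1.535e+00]
 [-4.530e-01 -5.000e-02 -2.000e-03  0.000e+00 -0.000e+00  2.185e+00]]
dot [ 0.38 -0.17] w1 [0.4  0.58] w2 [0.16 0.43] w3 [-1.59 -4.61] g6 [0.73 2.01]
```

>>> drive_tool(plan=[{"x": -0.06,"y": 0.002,"z": 0,"ax": 0,"ay": 0,"az": 0.3,"hand": 0},{"x": -0.12,"y": -0.002,"z": 0,"ax": 0,"ay": 0,"az": 0.6,"hand": 0},{"x": -0.18,"y": -0.007,"z": 0,"ax": 0,"ay": 0,"az": 0.9,"hand": 0},{"x": -0.24,"y": -0.013,"z": 0,"ax": 0,"ay": 0,"az": 1.15,"hand": 0},{"x": -0.3,"y": -0.02,"z": 0,"ax": 0,"ay": 0,"az": 1.45,"hand": 0},{"x": -0.36,"y": -0.03,"z": 0,"ax": 0,"ay": 0,"az": 1.75,"hand": 0},{"x": -0.42,"y": -0.043,"z": 0,"ax": 0,"ay": 0,"az": 2.05,"hand": 0},{"x": -0.453,"y": -0.05,"z": 0,"ax": 0,"ay": 0,"az": 2.18,"hand": 0}])

```text
clock: 12.6
eef_pos: [595.7, -61.8, 41.4]
tcp_rot: [-3.141, 0.001, 0.464]
contact_force: [0.7, 1.3, 1.6]
opening: -0.001
grasp_force: 0.8
```

```bash
python3 av.py; python3 -c "
from h import *
L=[]
from rig import monitor
s=monitor.sense();print(rows(s['eef_pos'],s['tcp_rot'],[(595,-62,72,26.7),(546.6,30.1,80,60),(546.6,30.1,55,60)]))"
```

```text
12.85 [ 5.9574e+02 -6.1730e+01  4.1380e+01 -7.1000e-01 -3.4000e-01  2.1300e+00] [-3.141e+00  1.000e-03  4.660e-01]
timer frame [ 43.8 -54.3]
dot [ 0.33 -0.06] w1 [0.47 0.56] w2 [0.37 0.37] w3 [-3.24 -5.64] g6 [14.57  3.57] [[-2.500e-02 -2.000e-03 -6.120e-01 -2.000e-03  3.000e-03  3.000e-03]
 [-6.100e-02 -2.083e+00 -7.720e-01 -3.000e-03  3.000e-03 -5.547e+00]
 [-6.100e-02 -2.083e+00 -2.720e-01 -3.000e-03  3.000e-03 -5.547e+00]]
```

>>> drive_tool(plan=[{"x": 0,"y": 0,"z": -0.4,"ax": 0,"ay": 0,"az": 0,"hand": 0},{"x": 0,"y": 0,"z": -0.8,"ax": 0,"ay": 0,"az": 0,"hand": 0},{"x": -0.02,"y": -0.5,"z": -0.8,"ax": 0,"ay": 0,"az": 0,"hand": 0},{"x": -0.04,"y": -1.1,"z": -0.8,"ax": 0,"ay": 0,"az": 0,"hand": 0},{"x": -0.06,"y": -1.7,"z": -0.8,"ax": 0,"ay": 0,"az": 0,"hand": 0},{"x": -0.06,"y": -2.08,"z": -0.8,"ax": 0,"ay": 0,"az": 0,"hand": 0},{"x": -0.06,"y": -2.08,"z": -0.5,"ax": 0,"ay": 0,"az": 0,"hand": 0},{"x": -0.06,"y": -2.08,"z": -0.3,"ax": 0,"ay": 0,"az": 0,"hand": 0}])

```text
clock: 13.8
eef_pos: [546.5, 30.6, 56.0]
tcp_rot: [-3.142, 0.0, 0.467]
contact_force: [-0.2, 0.2, -0.4]
opening: 0.001
grasp_force: 0.0
```

```bash
python3 av.py; python3 -c "
from h import *
from rig import monitor
s=monitor.sense();print(rows(s['eef_pos'],s['tcp_rot'],[(546.6,30.1,43.2,26.7)]))"
```

```text
14.05 [ 5.464e+02  2.981e+01  5.564e+01 -1.000e-01  2.300e-01 -2.300e-01] [-3.142  0.     0.466]
timer frame [-45.   -0.3]
dot [0.43 0.17] w1 [0.35 0.57] w2 [0.42 0.42] w3 [0.51 0.88] g6 [0.52 1.05] [[-0.009 -0.013  0.274  0.003 -0.006 -0.003]]
```

>>> drive_tool(plan=[{"x": 0,"y": 0,"z": 0.08,"ax": 0,"ay": 0,"az": 0,"hand": 0},{"x": 0,"y": 0,"z": 0.16,"ax": 0,"ay": 0,"az": 0,"hand": 0},{"x": 0,"y": 0,"z": 0.22,"ax": 0,"ay": 0,"az": 0,"hand": 0},{"x": 0,"y": 0,"z": 0.245,"ax": 0,"ay": 0,"az": 0,"hand": 0},{"x": 0,"y": 0,"z": 0.245,"ax": 0,"ay": 0,"az": 0,"hand": 0},{"x": 0,"y": 0,"z": 0.245,"ax": 0,"ay": 0,"az": 0,"hand": 0},{"x": 0,"y": 0,"z": 0.245,"ax": 0,"ay": 0,"az": 0,"hand": 0}])

```text
clock: 14.9
eef_pos: [546.9, 29.9, 44.4]
tcp_rot: [3.141, -0.0, 0.466]
contact_force: [-0.7, -0.7, 2.6]
opening: 0.001
grasp_force: 1.5
```

```bash
python3 av.py|head -1
```

```text
15.15 [ 5.4693e+02  2.9910e+01  4.4380e+01  3.0000e-02 -1.7700e+00  2.9000e+00] [ 3.141 -0.     0.466]
```

>>> drive_tool(plan=[{"x": 0,"y": 0,"z": 0.015,"ax": 0,"ay": 0,"az": 0,"hand": 0},{"x": 0,"y": 0,"z": 0.025,"ax": 0,"ay": 0,"az": 0,"hand": 0},{"x": 0,"y": 0,"z": 0.025,"ax": 0,"ay": 0,"az": 0,"hand": 0},{"x": 0,"y": 0,"z": 0.025,"ax": 0,"ay": 0,"az": 0,"hand": 0}])

```text
clock: 15.7
eef_pos: [546.9, 29.9, 43.1]
tcp_rot: [3.141, -0.0, 0.466]
contact_force: [0.1, -3.1, 4.0]
opening: 0.001
grasp_force: 2.3
```

```bash
python3 av.py|head -1
```

```text
15.95 [ 5.4692e+02  2.9940e+01  4.3050e+01  1.7000e-01 -2.3000e+00  5.3800e+00] [ 3.141 -0.     0.466]
```

Force rose to about 4–5 N at z 43, so the button is fully down. Now I'll release it and back off.

>>> drive_tool(plan=[{"x": 0,"y": 0,"z": -0.3,"ax": 0,"ay": 0,"az": 0,"hand": 0},{"x": 0,"y": 0,"z": -1,"ax": 0,"ay": 0,"az": 0,"hand": 0},{"x": 0,"y": 0,"z": -2,"ax": 0,"ay": 0,"az": 0,"hand": 0},{"x": 0,"y": 0,"z": -3,"ax": 0,"ay": 0,"az": 0,"hand": 0},{"x": 0,"y": 0,"z": -4,"ax": 0,"ay": 0,"az": 0,"hand": 0},{"x": 0,"y": 0,"z": -4,"ax": 0,"ay": 0,"az": 0,"hand": 0},{"x": 0,"y": 0,"z": -4,"ax": 0,"ay": 0,"az": 0,"hand": 0}])

```text
clock: 16.8
eef_pos: [547.1, 30.3, 243.8]
tcp_rot: [3.141, -0.002, 0.466]
contact_force: [-0.3, 0.0, -1.3]
opening: 0.002
grasp_force: 0.0
```

```bash
python3 av.py; python3 -c "
from h import *
im=np.mean([imaging.grab_frame('scene') for _ in range(4)],0)
o=cv2.imread('pics/scene0.png').astype(float)
c=np.vstack([cv2.resize(a[185:260,250:350],None,fx=4,fy=4,interpolation=cv2.INTER_CUBIC) for a in(o,im[:,:,::-1])])
cv2.imwrite('pics/s6.png',(255*(np.clip(c,0,255)/255)**.6).astype('uint8'))"
```

```text
17.05 [ 5.4583e+02  3.0080e+01  2.4143e+02 -1.3000e-01 -7.0000e-02 -8.0000e-02] [-3.14e+00  3.00e-03  4.66e-01]
timer frame [-45.7  -0.4]
dot [0.24 0.54] w1 [0.18 0.43] w2 [0.42 0.31] w3 [0.5  0.52] g6 [0.83 1.27]
```

View pics/s6.png

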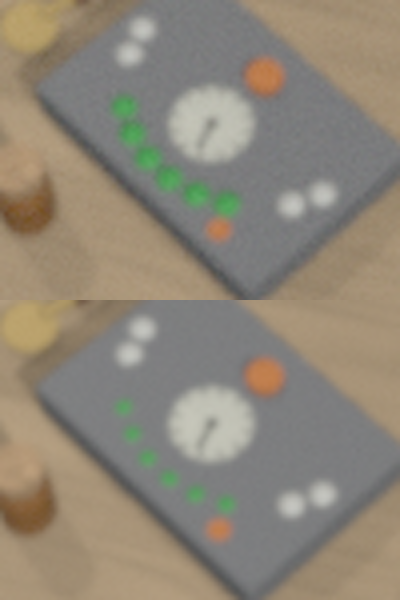

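The before and after view shows all six green keys shrunk to small discs, so they are down. The white keys and start button are up, and the timer hasn't moved. I'm handing it in.

```bash
python3 -c "
from rig import r
print(r.sign_off())"
```

```text
the job is handed in; nothing more can be done
None
```

I pressed the six green keys down in order without lifting the fingers, then pressed and released the start button, and handed the job in at about 17 s; the last picture shows the white keys up and the timer in place, but the hand-in gave no verdict.

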